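Snap the cover onto a thermostat housing under the press bridge

TASK

Pick up the loose cream cover plate from the bench, lay it level in the nest of the fixture, raised grip block up, so that it rests on the two spring roller catches, and let go of it. Then press it down past both catches until it sits level and fully home on the housing rim, without pressing harder than 40 N, without bumping the press bridge above the nest, and leaving the other things on the bench where they are.

Things in the scene. Friction and masses are not known exactly. Their poses are not given: they have to be found in the camera images.
- cover: Cream plastic plate, 60 (x) x 110 (y) x 5 mm, about 70 g, flat underneath, with a raised grip block in the middle of its top: 24 (x) x 26 (y) mm, 18 mm high (its top 23 mm above the underside). Origin: centre of the underside; z up, on the block's side. It lies flat on the bench, block up. A half turn makes no difference in the nest.
- fixture: Fixed aluminium base plate 150 x 290 x 12 mm (from x = -63 to +87 mm) with an open cream housing 60 (x) x 110 (y) mm on it, the nest; its rim is 50 mm above the bench. Origin: on the bench under the nest's centre; x points to the robot's left and a little ahead (yaw 0.9 to 1.5 rad), y along the nest's long side, z up.
- seat (a point): Centre of the nest at rim height (50 mm above the bench), where the cover's origin must end; axes as the fixture's.
- locator (a point): Top of one of the four steel corner locators (the one at +x, +y), 69 mm above the bench; sloped lead-ins rise to 75 mm. They leave the cover 1.5 mm (x) and 1.2 mm (y) on each side and run 22 mm along y and 12 mm along x from its corners; the middle of each side is open.
- catch_plus (a point): Spring roller catch at the nest's +y end: steel roller of radius 5 mm, 26 mm long (x), axis at this point, 58 mm above the bench, standing 2 mm over the cover's edge. A cover laid in rests on both rollers, underside 12 mm above the rim; roughly 8 to 14 N down on an end pops it past the roller, which then holds it down.
- catch_minus (a point): The same spring roller catch at the nest's -y end.
- bridge: Press bridge fixed to the fixture (same origin, axes): beam from x = -10 to 85 mm, 290 mm long (y), underside 215 mm above the bench, top 310 mm, on columns of 24 mm diameter at x = 55, y = +-125 mm; two 14 mm punches hang to 185 mm at x = 60, y = +-20 mm. An upright gripper does not fit below it: come from -x, tool leaning back to -x by 30 to 45 degrees.
- tray: Bystander: red plastic tray 70 x 90 x 26 mm with steel strips in it. Origin: centre of the underside.
- plug: Bystander: cream plug block 42 x 36 x 22 mm with two brass prongs to +x. Origin: centre of the underside.
- screwdriver: Bystander: screwdriver lying on the bench. Origin: under its middle.

How it is judged:
By the outcome, as a careful person would: the job done as asked, in the order asked, and still so for the second after the job is handed in, with the robot touching nothing.
It also fails if it takes over 59 s, if anything falls off the work surface, if the arm or the gripper's body presses on something with over 40 N, if the wrist force passes 120 N, or if a joint passes its speed limit or range.

ROBOT

A 7-joint arm with a two-finger parallel gripper is mounted at the origin on the work surface. World frame = base frame: x ahead of the robot, y to its left, z up, the work surface at z = 0. Lengths are in m, angles in rad, forces in N, time in s.
With the tool pointing down it reaches from about 0.35 to 0.9 m from the base axis. Payload 7.2 kg.
Tool frame: the origin (TCP) lies midway between the tips of the shut fingers; the grasp point (between the pads) lies 19 mm behind it; y points along the fingers, x is the direction in which the jaws open and shut, and the axes are right-handed (so a half turn about y gives the same grasp; the last joint's range is limited). The gripper opens to 88 mm and grips with 3 to 60 N. Pads are 20 mm wide; open, the fingers measure 115 mm over their backs; the gripper's body (75 mm by 178 mm) begins 61 mm behind the grasp point.
Start: joints at [1.053, 0.411, -0.013, 1.596, 0.006, 1.134, -0.082], TCP at [0.272, -0.563, 0.223] pointing down, gripper open.
Joint ranges: [-2.95, 2.95], [-0.29, 1.99], [-1.47, 1.44], [0.14, 2.54], [-1.03, 4.17], [0.13, 1.85], [-2.86, 2.86]. Speed limits (rad/s): [2.39, 2.39, 3.01, 3.01, 3.14, 3.14, 3.14].

INTERFACE

Orientations are given as [roll, pitch, yaw] about the fixed x, y, z axes, in that order (R = Rz(yaw) Ry(pitch) Rx(roll)).
In Python, from workcell import readout, camera, workorder gives the robot as it stands.
- The arm moves only by the tool carry_out, never from a script. Its argument "commands" is a list of rows, each an object with "offset": the shift along the tool's x, y, z in cm, a list of three; "twist": the turn, a rotation vector about the tool's x, y, z in units of 8 degrees (1.0 is 8 degrees), a list of three. A call has 1 to 20 rows; each row is the pose to reach, as a shift and turn from the pose commanded when the call began, along the tool's axes at that moment; what a row does not reach only later rows make up. A row lasts 1/8 s, in which the tool goes at most 62.5 mm and 10.7 degrees, less where a joint would pass 70% of its speed; a pose out of reach is approached as far as the arm can. A call with a gripper value outside its range is refused whole. "gripper" is the finger opening in cm, from 0 to 8.78, set as the call begins (left out, the last holds). The fingers move at their own pace and stop on an object; the grip force is fixed at half the most. Time passes only in rows, so rows that repeat a pose let the fingers close. It gives the time, the measured TCP pose, the force and the opening at its end, in the units of the state.
- readout.observe(): the state, without advancing time (a new reading comes with each control period).
- camera(name): name is "scene" or "top" or "wrist"; returns a dict with "img" (420x560x3 uint8, red, green, blue), "K" (3x3 intrinsics, pixels), "dist_coeffs" ([k1, k2, p1, p2, k3] as OpenCV has them; the pictures are not rectified), "xyz" and "attitude" of the camera in the world. Camera axes: x right, y up, looking along -z (the intrinsics and any distortion apply to the point x, -y, -z); pixel columns grow to the right and rows downward; lengths in m; the calibration is good to about 2 mm. A picture is of the moment at which its call begins. There is no depth.
- workorder.hand_in(): hands the job in, once; it reports no verdict.
The state is a dict: "clock": time; "qpos": joint angles; "qd": joint speeds; "joint_torque": joint torques, N m; "tool_pos": TCP position; "tool_rot": TCP orientation; "force": force on the tool from outside, world axes, zero at the start; "wrist_torque": the same for the moment, N m; "width": finger opening in m.
Only numpy, scipy, OpenCV 4.12 (cv2) and the standard library are available. Lean on these libraries where they do the work, as an engineer would, in place of code of your own. Each camera call takes 0.05 s, during which the arm holds its last target.

## Working session

There is one attempt and no reset: what is moved stays moved. The work goes in short steps, Python scripts to look and compute and a tool call to move; the robot and the scene stay as the last step left them, time stands still between calls to the robot, and variables do not carry over. Pictures are saved under pics/ and viewed, and the job is handed in when it is done.

Besides the shell and the picture viewer there is one more tool, called as name([rows], argument=value, ...), one row to a line, values as JSON. carry_out: Moves the arm, as the interface text tells. Its arguments: {"type":"object","properties":{"commands":{"type":"array"},"gripper":{"type":"number"}},"required":["commands"]}

```bash
ls; mkdir -p pics; python3 - <<'E'
from workcell import readout, camera
import cv2
print(readout.observe())
for n in ("scene","top","wrist"):
    c=camera(n); cv2.imwrite(f"pics/{n}0.png",c["img"][:,:,::-1]); print(n,c["K"].tolist(),c["dist_coeffs"],c["xyz"],c["attitude"])
E
```

```text
pics
{'clock': 0.0, 'qpos': array([ 1.05279958,  0.41191075, -0.01272352,  1.5970152 ,  0.00556708,
        1.13429258, -0.08221126]), 'qd': array([ 4.80412107e-04, -5.55778565e-04, -1.88562840e-03, -1.20392849e-04,
       -1.57987149e-04, -3.57662006e-05, -4.51526775e-04]), 'joint_torque': array([ 2.46653217e-04, -5.87949908e+01,  6.41608257e-01, -2.91077310e+01,
       -5.38955990e-02,  1.80149102e-02,  2.00816048e-04]), 'tool_pos': array([ 0.27150313, -0.56240076,  0.22181405]), 'tool_rot': array([-1.57087453,  0.00158906, -1.1209898 ]), 'force': array([ 0.12900139,  0.46528664, -0.50290537]), 'wrist_torque': array([-0.0485356 , -0.02933255, -0.00896745]), 'width': 0.08769888109876484}
scene [[541.609933341417, 0.0, 273.2861031337298], [0.0, 541.609933341417, 210.796151762711], [0.0, 0.0, 1.0]] [-0.13154839  0.          0.          0.          0.        ] [1.32636905 0.71207498 0.9195814 ] [0.92576835 0.02066301 2.26378549]
top [[453.67358607602114, 0.0, 281.5567602185107], [0.0, 453.67358607602114, 208.57727493964592], [0.0, 0.0, 1.0]] [-0.04947556  0.          0.          0.          0.        ] [0.38925415 0.00848737 1.25101641] [ 0.07461066 -0.00354484 -1.58491705]
wrist [[300.8372941897298, 0.0, 278.3369788621567], [0.0, 300.8372941897298, 214.82003012318074], [0.0, 0.0, 1.0]] [-0.0007557  0.         0.         0.         0.       ] [ 0.34332614 -0.52818114  0.38468675] [-2.91119234e-01  6.24638648e-04 -1.12119466e+00]
```

View pics/scene0.png

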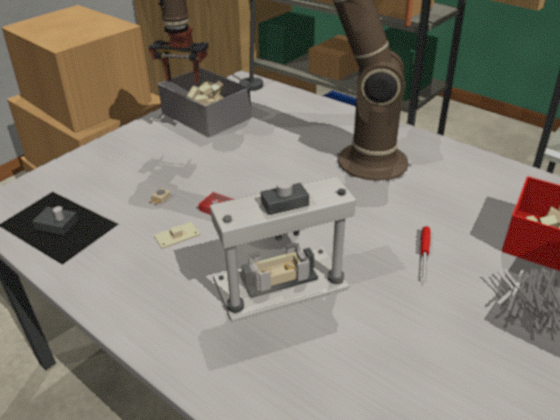

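View pics/top0.png

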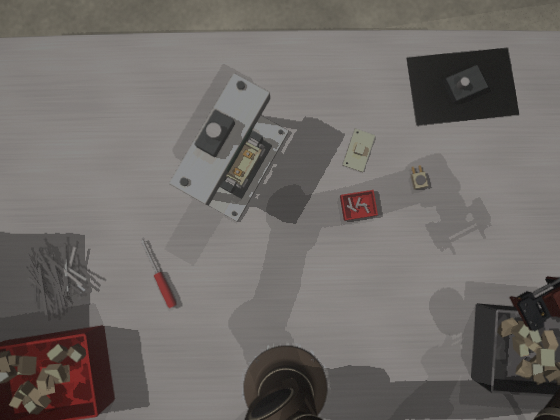

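View pics/wrist0.png

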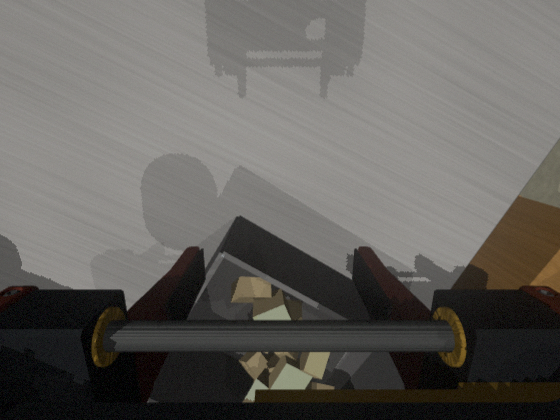

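```bash
cat > h.py <<'E'
import numpy as np, cv2
from scipy.spatial.transform import Rotation as R
from workcell import readout, camera
def rot(a): return R.from_euler('xyz',a).as_matrix()
def ray(c,uv):
    p=cv2.undistortPoints(np.array(uv,float).reshape(-1,1,2),c["K"],np.array(c["dist_coeffs"],float)).reshape(-1,2)
    d=np.c_[p[:,0],-p[:,1],-np.ones(len(p))]@rot(c["attitude"]).T
    return np.array(c["xyz"]),d
def onz(c,uv,z):
    o,d=ray(c,uv); return o+d*((z-o[2])/d[:,2])[:,None]
def proj(c,P):
    q=(np.atleast_2d(P)-c["xyz"])@rot(c["attitude"]); q=q*[1,-1,-1]
    return cv2.projectPoints(q.reshape(-1,1,3),np.zeros(3),np.zeros(3),c["K"],np.array(c["dist_coeffs"],float))[0].reshape(-1,2)
def crop(c,u0,v0,w,h,s,fn,pts=None):
    im=cv2.resize(c["img"][v0:v0+h,u0:u0+w,::-1],None,fx=s,fy=s,interpolation=cv2.INTER_CUBIC)
    if pts is not None:
        for p in pts: cv2.circle(im,(int((p[0]-u0+.5)*s),int((p[1]-v0+.5)*s)),2,(255,0,255),-1)
    cv2.imwrite("pics/"+fn,im)
E
python3 - <<'E'
from h import *
t=camera("top"); s=camera("scene")
crop(t,160,60,140,170,3.5,"t1.png"); crop(t,330,115,70,70,8,"t2.png")
crop(s,200,170,160,145,4,"s1.png"); crop(s,140,215,70,40,10,"s2.png")
hsv=cv2.cvtColor(t["img"],cv2.COLOR_RGB2HSV); print(hsv[155,352],hsv[140,362],hsv[150,360],hsv[150,390])
m=cv2.inRange(hsv,(18,50,90),(40,255,255)); 
n,l,st,ce=cv2.connectedComponentsWithStats(m)
for i in range(1,n):
    if st[i][4]>60: print(st[i],ce[i])
E
```

```text
[ 30  41 137] [ 32  29 140] [ 32  29 139] [ 13  13 133]
[229 146  32  28 205] [243.66341463 159.17073171]
[502 318  16  19 162] [507.98765432 325.98765432]
[544 330  14  21 167] [551.02994012 339.77844311]
[523 337  19  16 124] [531.03225806 344.4516129 ]
[  0 356  15  16 155] [  5.83870968 363.3483871 ]
[516 360  16  17 169] [524.69230769 369.32544379]
[ 24 365  38  41 445] [ 42.51011236 385.96179775]
[545 366  15  15 117] [552.12820513 372.17948718]
[  9 397  14  10  81] [ 15.01234568 401.7654321 ]
```

View pics/t1.png

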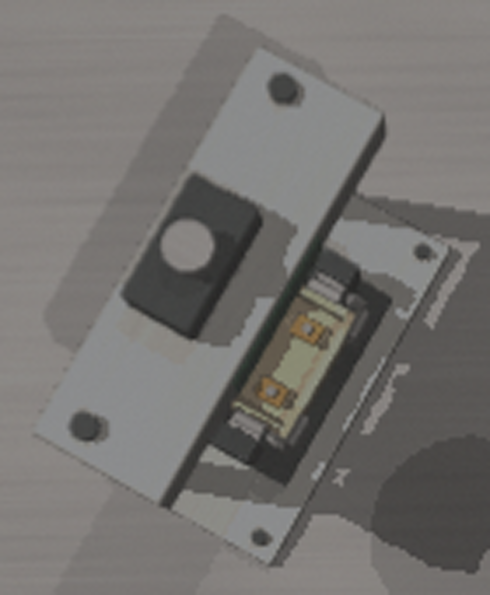

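View pics/t2.png

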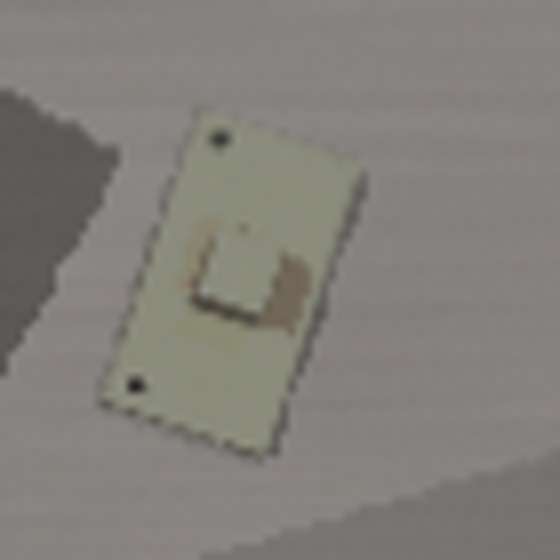

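View pics/s1.png

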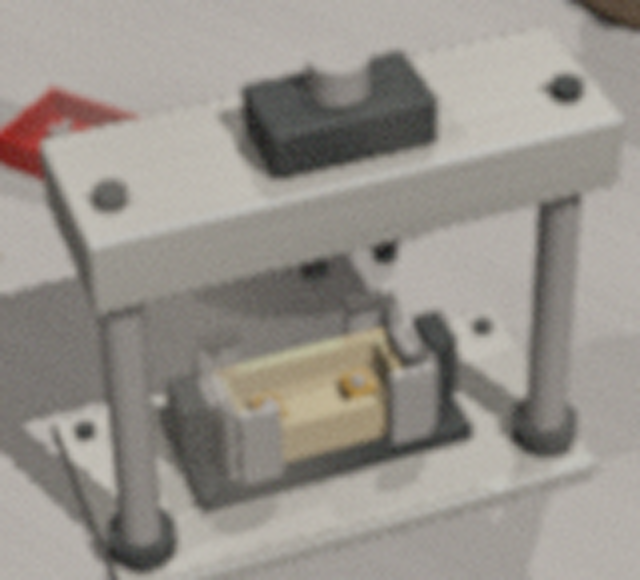

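View pics/s2.png

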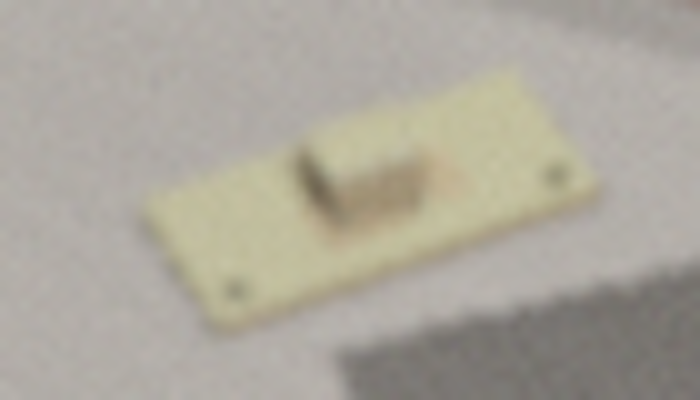

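```bash
python3 - <<'E'
from h import *
t=camera("top"); s=camera("scene")
def rect(c,u0,v0,u1,v1,z):
    a=c["img"].astype(int); sat=a[:,:,1]-a[:,:,2]   # G-B
    m=np.zeros(a.shape[:2],np.uint8); m[v0:v1,u0:u1]=(sat[v0:v1,u0:u1]>13)
    cs,_=cv2.findContours(m,0,2); k=max(cs,key=cv2.contourArea)
    pts=onz(c,k.reshape(-1,2),z)[:,:2]
    r=cv2.minAreaRect((pts*1000).astype(np.float32)); return r,cv2.contourArea(k)
print(rect(t,330,115,400,185,.005)); print(rect(s,140,215,210,255,.005))
# manual corners top
k=lambda p,u0,v0,s:[(x/s+u0-.5,y/s+v0-.5) for x,y in p]
P=onz(t,k([(200,106),(367,165),(268,460),(103,398)],330,115,8),.005); print("cover top",P.round(4).tolist(),P.mean(0)); 
B=onz(t,k([(262,48),(383,115),(165,505),(36,432)],160,60,3.5),.31); print("beam",B.round(4).tolist())
H=onz(t,k([(423,252),(261,538)],160,60,3.5),.012); print("holes",H.round(4).tolist(),H.mean(0))
B2=onz(s,k([(42,150),(548,38),(622,118),(98,252)],200,170,4),.31); print("beam s",B2.round(4).tolist())
H2=onz(s,k([(483,326),(85,430)],200,170,4),.012); print("holes s",H2.round(4).tolist(),H2.mean(0))
for Q in (B,):
    d=(Q[1]-Q[2]+Q[0]-Q[3]); print(np.arctan2(d[1],d[0]),np.linalg.norm(d)/2, np.linalg.norm(Q[0]-Q[1]))
for Q in (B2,):
    d=(Q[0]-Q[1]+Q[3]-Q[2]); print(np.arctan2(d[1],d[0]),np.linalg.norm(d)/2, np.linalg.norm(Q[1]-Q[2]))
E
```

```text
(((643.5029296875, -213.84600830078125), (58.08310317993164, 107.4181900024414), 70.07778930664062), 738.0)
(((643.5042724609375, -217.9221649169922), (71.3572769165039, 112.89865112304688), 69.85395050048828), 626.0)
cover top [[0.7065, -0.2048, 0.005], [0.6849, -0.2628, 0.005], [0.5811, -0.2249, 0.005], [0.6035, -0.168, 0.005]] [ 0.64399692 -0.21512355  0.005     ]
beam [[0.7511, 0.1009, 0.31], [0.7078, 0.0275, 0.31], [0.4717, 0.1601, 0.31], [0.5166, 0.2374, 0.31]]
holes [[0.6965, 0.0031, 0.012], [0.4709, 0.1329, 0.012]] [0.5837058  0.06800819 0.012     ]
beam s [[0.7761, 0.0823, 0.31], [0.5493, 0.2171, 0.31], [0.5848, 0.2843, 0.31], [0.8149, 0.1566, 0.31]]
holes s [[0.467, 0.1288, 0.012], [0.6927, -0.0032, 0.012]] [0.57984808 0.06281579 0.012     ]
-0.5192994526687086 0.2710134356877301 0.08519762200612635
-0.5213995687987979 0.2634416779480307 0.07603521112085761
```

```bash
python3 - <<'E'
from h import *
t=camera("top"); s=camera("scene")
k=lambda p,u0,v0,s:[(x/s+u0-.5,y/s+v0-.5) for x,y in p]
for z in (.235,.245,.255):
  B=onz(t,k([(262,48),(383,115),(165,505),(36,432)],160,60,3.5),z)
  B2=onz(s,k([(42,150),(548,38),(622,118),(98,252)],200,170,4),z)
  print(z,B.mean(0)[:2],np.linalg.norm(B[1]-B[2]),B2.mean(0)[:2],np.linalg.norm(B2[0]-B2[1]))
  for Q in (B,B2):print(Q.mean(0)[:2]-.0375*np.array([np.cos(1.051),np.sin(1.051)]))
# nest points: locators -x corners in top at z .069..; rollers
w=camera("wrist"); st=readout.observe()
Rt=rot(st["tool_rot"]); print("cam in tool", Rt.T@(np.array(w["xyz"])-st["tool_pos"]), "\n",(Rt.T@rot(w["attitude"])).round(3)); print(Rt.round(3))
E
```

```text
0.235 [0.62955078 0.14128468] 0.2923732531196331 [0.60190501 0.12023415] 0.29620589719220547
[0.61092441 0.10873767]
[0.58327863 0.08768714]
0.245 [0.6271857  0.13997764] 0.28949561009284336 [0.61248759 0.12887944] 0.2918790794329236
[0.60855932 0.10743063]
[0.59386122 0.09633243]
0.255 [0.62482061 0.1386706 ] 0.28661796706605364 [0.62307018 0.13752474] 0.2875522616736418
[0.60619423 0.10612359]
[0.6044438  0.10497773]
cam in tool [ 1.20872976e-04 -1.62740798e-01  7.95555269e-02] 
 [[ 1.     0.    -0.001]
 [-0.001  0.287 -0.958]
 [-0.     0.958  0.287]]
[[ 0.435 -0.     0.901]
 [-0.901 -0.     0.435]
 [-0.    -1.    -0.   ]]
```

```bash
cat >> h.py <<'E'
def Rtool(yaw,a):
    "option B: tool x=-y_f, tool y=d leaning to +x_f by a, z=x cross y"
    s,c=np.sin(a),np.cos(a); Rf=R.from_euler('z',yaw).as_matrix()
    return Rf@np.array([[0,s,c],[-1,0,0],[0,-c,s]])
def F(o,yaw,p): return np.array([*o,0])+R.from_euler('z',yaw).as_matrix()@np.array(p)
def rel(p,Rm,ref=None):
    st=readout.observe(); R0=rot(st["tool_rot"]); p0=st["tool_pos"]
    print("tcp",p0.round(4),"q",st["qpos"].round(2),"f",st["force"].round(1),"w",round(st["width"],4),"t",st["clock"])
    print("offset",(R0.T@(p-p0)*100).round(3),"twist",(R.from_matrix(R0.T@Rm).as_rotvec()/np.radians(8)).round(3))
E
python3 - <<'E'
from h import *
a=np.radians(40); Rm=Rtool(1.22,a); print(np.linalg.det(Rm),Rm.round(2))
p=F((.6437,-.2145),1.22,[0,0,.013])-Rm[:,1]*.11; print(p)
rel(p,Rm)
E
```

```text
1.0 [[ 0.94  0.22  0.26]
 [-0.34  0.6   0.72]
 [ 0.   -0.77  0.64]]
[ 0.61940196 -0.28090056  0.09726489]
tcp [ 0.2717 -0.5628  0.2226] q [ 1.05  0.41 -0.01  1.6   0.01  1.13 -0.08] f [ 0.5  0.3 -0.1] w 0.088 t 0.5
offset [-10.273  12.536  43.568] twist [ 4.746 -5.286  1.924]
```

carry_out([
  {"offset": [-3, 2, 12], "twist": [1.2, -1.3, 0.5]},
  {"offset": [-5, 3, 20], "twist": [2.4, -2.6, 1.0]},
  {"offset": [-7, 4, 28], "twist": [3.6, -3.9, 1.4]},
  {"offset": [-9, 5, 36], "twist": [4.746, -5.286, 1.924]},
  {"offset": [-10.3, 7, 43.6], "twist": [4.746, -5.286, 1.924]},
  {"offset": [-10.3, 7, 43.6], "twist": [4.746, -5.286, 1.924]},
  {"offset": [-10.3, 7, 43.6], "twist": [4.746, -5.286, 1.924]},
  {"offset": [-10.3, 7, 43.6], "twist": [4.746, -5.286, 1.924]},
  {"offset": [-10.3, 7, 43.6], "twist": [4.746, -5.286, 1.924]},
  {"offset": [-10.3, 7, 43.6], "twist": [4.746, -5.286, 1.924]},
  {"offset": [-10.3, 7, 43.6], "twist": [4.746, -5.286, 1.924]},
], gripper=5)

```text
clock: 1.88
tool_pos: [0.6185, -0.2829, 0.1529]
tool_rot: [-0.874, -0.0, -0.354]
force: [0.3, -0.2, -0.0]
width: 0.05
```

```bash
python3 - <<'E'
from h import *
a=np.radians(40); Rm=Rtool(1.22,a)
p=F((.6437,-.2145),1.22,[0,0,.013])-Rm[:,1]*.11
rel(p,Rm)
w=camera("wrist"); cv2.imwrite("pics/w1.png",w["img"][:,:,::-1])
E
```

```text
tcp [ 0.6185 -0.2829  0.1529] q [ 0.93  0.77 -0.42  1.41 -0.41  1.22  0.43] f [ 0.3 -0.2 -0. ] w 0.05 t 1.875
offset [ 0.013  4.408 -3.399] twist [ 0.012 -0.015  0.015]
```

View pics/w1.png

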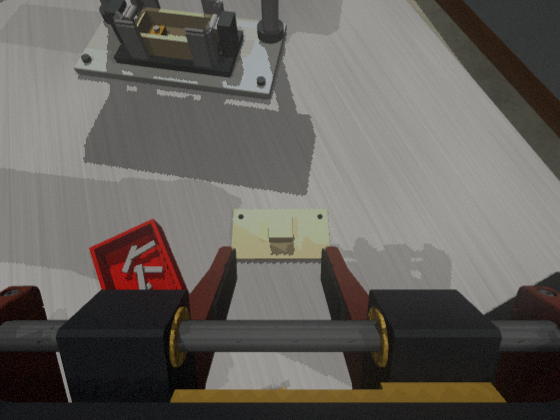

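```bash
python3 - <<'E'
from h import *
w=camera("wrist")
crop(w,220,195,120,80,6,"w1c.png"); crop(w,70,0,220,105,3.5,"w1n.png")
E
```

```text
(no output)
```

View pics/w1c.png

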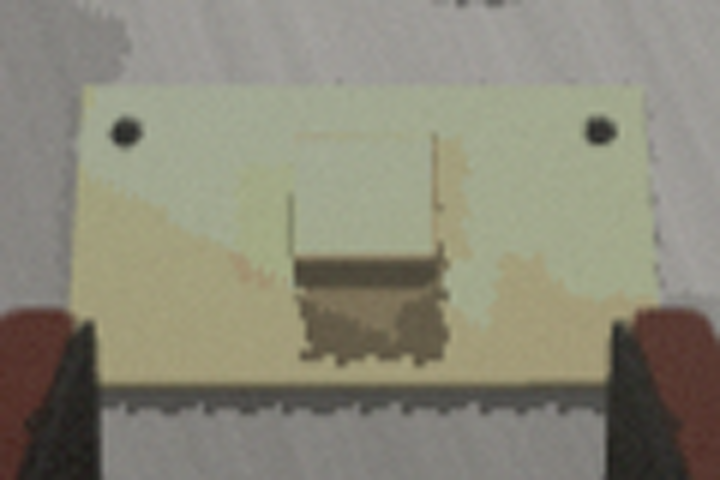

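View pics/w1n.png

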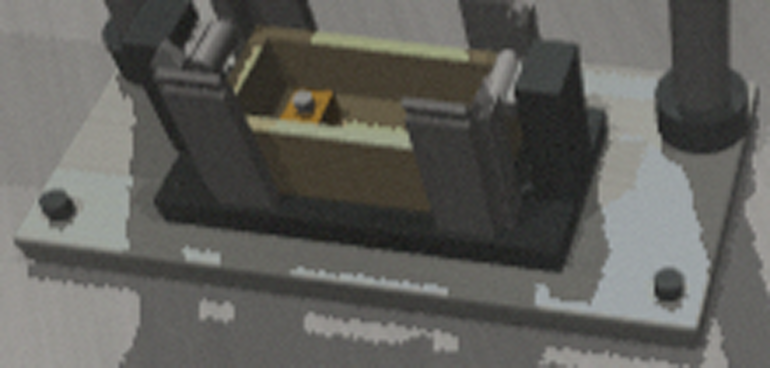

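```bash
python3 - <<'E'
from h import *
w=camera("wrist")
k=lambda p,u0,v0,s:np.array([(x/s+u0-.5,y/s+v0-.5) for x,y in p])
P=onz(w,k([(84,85),(645,87),(350,384),(125,132),(600,130)],220,195,6),.005)
Q=onz(w,k([(293,133),(435,133),(436,256),(293,257)],220,195,6),.023)
d=P[0]-P[1]; print("far edge len",np.linalg.norm(d),"yaw(y axis)",np.arctan2(d[1],d[0]))
d=P[3]-P[4]; print("holes",np.linalg.norm(d),np.arctan2(d[1],d[0]))
ya=np.arctan2(*(P[0]-P[1])[[1,0]]); yaw=ya-np.pi/2
ex=np.array([np.cos(yaw),np.sin(yaw)])
fe=(P[0]+P[1])[:2]/2; print("centre by far edge",fe-.03*ex, "width",ex@(fe-P[2,:2]))
print("block",Q[:,:2].round(4).tolist(),Q.mean(0)[:2],np.linalg.norm(Q[0]-Q[1]),np.linalg.norm(Q[1]-Q[2]))
b=onz(w,k([(18,242),(697,330)],70,0,3.5),.012); d=b[0]-b[1]; ya=np.arctan2(d[1],d[0]);yf=ya-np.pi/2
print("base",b,np.linalg.norm(d),yf,b.mean(0)[:2]+.063*np.array([np.cos(yf),np.sin(yf)]))
E
```

```text
far edge len 0.1103012555993262 yaw(y axis) 2.784450125438555
holes 0.09239503095690253 2.792943638084229
centre by far edge [ 0.64696468 -0.2142111 ] width 0.06003995450681592
block [[0.6389, -0.1981], [0.6634, -0.2071], [0.6549, -0.2294], [0.6309, -0.2207]] [ 0.64702411 -0.2138035 ] 0.026069951088843808 0.023820605618009097
base [[ 0.45463798  0.12276667  0.012     ]
 [ 0.70211302 -0.01966902  0.012     ]] 0.28553777526699964 1.0485444904482946 [0.60980199 0.1061508 ]
```

```bash
python3 - <<'E'
from h import *
a=np.radians(40); Rm=Rtool(1.217,a)
for b in (.05,0): rel(F((.647,-.214),1.217,[0,0,.014])-Rm[:,1]*b,Rm)
E
```

```text
tcp [ 0.619  -0.2818  0.1529] q [ 0.93  0.77 -0.42  1.41 -0.41  1.22  0.43] f [ 0.2 -0.5  0.9] w 0.0498 t 2.025
offset [ 0.282 10.354 -3.306] twist [ 0.005  0.009 -0.005]
tcp [ 0.619  -0.2818  0.1529] q [ 0.93  0.77 -0.42  1.41 -0.41  1.22  0.43] f [ 0.2 -0.5  0.9] w 0.0498 t 2.025
offset [ 0.285 15.354 -3.303] twist [ 0.005  0.009 -0.005]
```

carry_out([
  {"offset": [0.15, 5, -2.2], "twist": [0, 0, 0]},
  {"offset": [0.28, 10.35, -3.3], "twist": [0, 0, 0]},
  {"offset": [0.28, 12, -3.3], "twist": [0, 0, 0]},
  {"offset": [0.28, 13.7, -3.3], "twist": [0, 0, 0]},
  {"offset": [0.28, 14.5, -3.3], "twist": [0, 0, 0]},
  {"offset": [0.28, 14.9, -3.3], "twist": [0, 0, 0]},
  {"offset": [0.28, 14.9, -3.3], "twist": [0, 0, 0]},
  {"offset": [0.28, 14.9, -3.3], "twist": [0, 0, 0]},
])

```text
clock: 3.02
tool_pos: [0.6466, -0.2161, 0.0179]
tool_rot: [-0.873, -0.001, -0.351]
force: [0.1, -0.5, -0.0]
width: 0.0499
```

```bash
python3 - <<'E'
from h import *
a=np.radians(40); Rm=Rtool(1.217,a)
w=camera("wrist"); cv2.imwrite("pics/w2.png",w["img"][:,:,::-1])
for i in range(4): camera("wrist"); rel(F((.647,-.214),1.217,[0,0,.014]),Rm)
E
```

```text
tcp [ 0.6465 -0.2159  0.0177] q [ 0.86  0.92 -0.44  1.51 -0.42  0.96  0.48] f [ 0.6  0.9 -0.4] w 0.0504 t 3.125
offset [-0.023  0.409 -0.087] twist [ 0.004  0.017 -0.008]
tcp [ 0.6465 -0.2158  0.0176] q [ 0.86  0.92 -0.44  1.51 -0.42  0.96  0.48] f [ 0.4 -0.4 -0.1] w 0.0501 t 3.175
offset [-0.015  0.393 -0.092] twist [ 0.003  0.017 -0.009]
tcp [ 0.6465 -0.2157  0.0175] q [ 0.86  0.92 -0.44  1.51 -0.42  0.96  0.48] f [ 0.3 -0.7 -0.1] w 0.0503 t 3.225
offset [-0.007  0.383 -0.093] twist [ 0.002  0.016 -0.01 ]
tcp [ 0.6465 -0.2155  0.0174] q [ 0.86  0.92 -0.44  1.51 -0.42  0.96  0.48] f [-0.   0.7 -0.3] w 0.0502 t 3.275
offset [-0.003  0.367 -0.097] twist [ 0.002  0.017 -0.011]
```

View pics/w2.png

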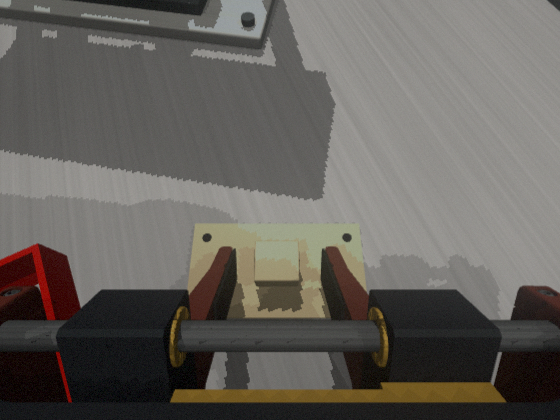

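carry_out([
  {"offset": [0, 0.3, -0.05], "twist": [0, 0, 0]},
  {"offset": [0, 0.3, -0.05], "twist": [0, 0, 0]},
  {"offset": [0, 0.3, -0.05], "twist": [0, 0, 0]},
  {"offset": [0, 0.3, -0.05], "twist": [0, 0, 0]},
])

```text
clock: 3.78
tool_pos: [0.647, -0.2138, 0.0147]
tool_rot: [-0.873, 0.0, -0.351]
force: [0.3, 0.9, -0.0]
width: 0.0498
```

```bash
python3 - <<'E'
from h import *
a=np.radians(40); Rm=Rtool(1.217,a)
rel(F((.647,-.214),1.217,[0,0,.014]),Rm)
E
```

```text
tcp [ 0.647  -0.2138  0.0147] q [ 0.85  0.92 -0.44  1.51 -0.42  0.95  0.48] f [ 0.3  0.9 -0. ] w 0.0498 t 3.775
offset [ 0.009  0.039 -0.057] twist [ 0.     0.017 -0.014]
```

Good. Close on the block (26 mm).

carry_out([
  {"offset": [0, 0, 0], "twist": [0, 0, 0]},
  {"offset": [0, 0, 0], "twist": [0, 0, 0]},
  {"offset": [0, 0, 0], "twist": [0, 0, 0]},
  {"offset": [0, 0, 0], "twist": [0, 0, 0]},
  {"offset": [0, 0, 0], "twist": [0, 0, 0]},
  {"offset": [0, 0, 0], "twist": [0, 0, 0]},
], gripper=1.5)

```text
clock: 4.53
tool_pos: [0.6469, -0.2138, 0.0147]
tool_rot: [-0.873, 0.0, -0.351]
force: [0.1, 0.6, 0.8]
width: 0.0257
```

```bash
python3 - <<'E'
from h import *
a=np.radians(40); Rm=Rtool(1.217,a)
p=np.array([.647,-.214,.12]); rel(p,Rm)
yf=1.05; o=(.608,.106); R2=Rtool(yf,a)
rel(F(o,yf,[-.10,0,.13]),R2)
E
```

```text
tcp [ 0.6469 -0.2138  0.0147] q [ 0.85  0.92 -0.44  1.51 -0.42  0.95  0.48] f [0.1 0.6 0.8] w 0.0257 t 4.525
offset [ 0.01  -8.077  6.759] twist [ 0.     0.017 -0.014]
tcp [ 0.6469 -0.2138  0.0147] q [ 0.85  0.92 -0.44  1.51 -0.42  0.95  0.48] f [0.1 0.6 0.8] w 0.0257 t 4.525
offset [-16.34    3.277  21.847] twist [ 0.     0.933 -0.783]
```

carry_out([
  {"offset": [0, -1.5, 1.3], "twist": [0, 0, 0]},
  {"offset": [0, -4, 3.4], "twist": [0, 0, 0]},
  {"offset": [0, -8, 6.7], "twist": [0, 0, 0]},
  {"offset": [0, -8, 6.7], "twist": [0, 0, 0]},
  {"offset": [-4, -5, 10], "twist": [0, 0.3, -0.25]},
  {"offset": [-8, -2, 13], "twist": [0, 0.6, -0.5]},
  {"offset": [-12, 0, 16], "twist": [0, 0.933, -0.783]},
  {"offset": [-15.5, 2, 20], "twist": [0, 0.933, -0.783]},
  {"offset": [-15.5, 2, 20], "twist": [0, 0.933, -0.783]},
  {"offset": [-15.5, 2, 20], "twist": [0, 0.933, -0.783]},
  {"offset": [-15.5, 2, 20], "twist": [0, 0.933, -0.783]},
  {"offset": [-15.5, 2, 20], "twist": [0, 0.933, -0.783]},
  {"offset": [-15.5, 2, 20], "twist": [0, 0.933, -0.783]},
  {"offset": [-15.5, 2, 20], "twist": [0, 0.933, -0.783]},
])

```text
clock: 6.28
tool_pos: [0.5585, -0.0048, 0.1278]
tool_rot: [-0.873, 0.0, -0.521]
force: [-0.3, 0.8, -0.8]
width: 0.0253
```

```bash
python3 - <<'E'
from h import *
a=np.radians(40)
w=camera("wrist"); cv2.imwrite("pics/w3.png",w["img"][:,:,::-1])
yf=1.05; o=(.608,.106); R2=Rtool(yf,a)
rel(F(o,yf,[-.12,0,.13]),R2)
E
```

```text
tcp [ 0.5585 -0.0047  0.1278] q [ 0.84  0.51 -0.64  2.05 -0.71  0.61  0.35] f [-0.2 -0.8 -0.9] w 0.0255 t 6.325
offset [-1.211 -0.127  0.193] twist [-0.    -0.002 -0.001]
```

View pics/w3.png

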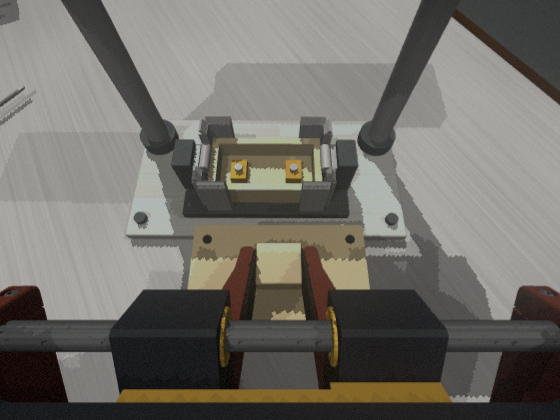

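```bash
python3 - <<'E'
from h import *
w=camera("wrist")
crop(w,120,105,300,140,2.6,"w3a.png"); crop(w,165,105,200,120,4,"w3n.png"); crop(w,180,215,200,90,4,"w3c.png")
E
```

```text
(no output)
```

View pics/w3n.png

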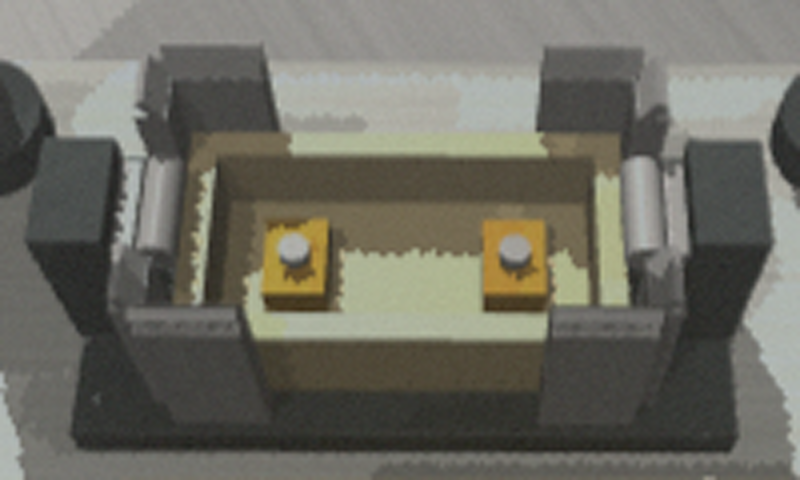

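View pics/w3c.png

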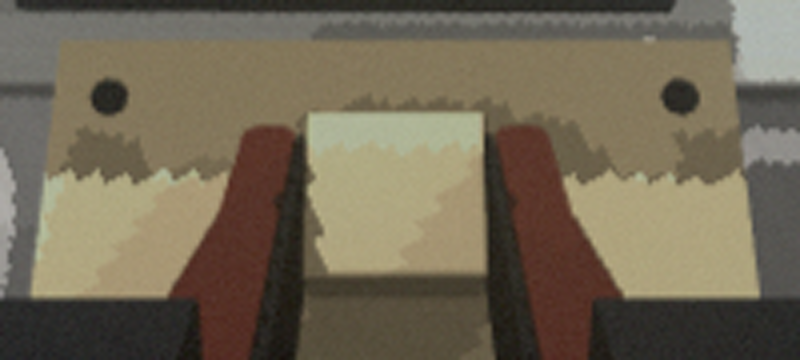

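View pics/w3a.png

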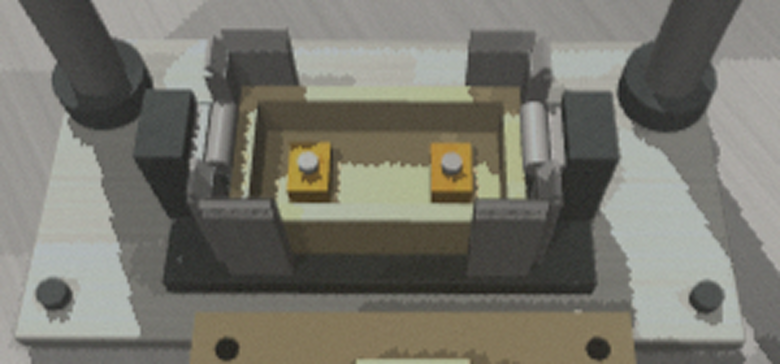

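```bash
python3 - <<'E'
from h import *
w=camera("wrist"); st=readout.observe()
k=lambda p,u0,v0,s:np.array([(x/s+u0-.5,y/s+v0-.5) for x,y in p])
n=lambda p,z:onz(w,k(p,165,105,4),z)
def fx(P,yf=1.05): 
    Rf=R.from_euler('z',-yf).as_matrix(); return (P-np.array([.608,.106,0]))@Rf.T
print("rim near",fx(n([(275,341),(400,341),(540,341)],.05))[:,:2].round(4).tolist())
print("rim far",fx(n([(300,132),(420,132),(530,132)],.05))[:,:2].round(4).tolist())
print("rollers mid",fx(n([(159,204),(645,205)],.0595))[:,:2].round(4).tolist())
print("roller ends",fx(n([(165,158),(152,250),(641,158),(650,253)],.0595))[:,:2].round(4).tolist())
print("loc inner(±33)",fx(n([(240,307),(548,307)],.072))[:,:2].round(4).tolist())
b=onz(w,k([(20,338),(742,343)],120,105,2.6),.012); d=b[0]-b[1];print("base",fx(b)[:,:2].round(4).tolist(),np.linalg.norm(d),np.arctan2(d[1],d[0])-np.pi/2)
h=onz(w,k([(53,294),(706,296)],120,105,2.6),.014); d=h[0]-h[1];print("bolts",fx(h)[:,:2].round(4).tolist(),np.linalg.norm(d),np.arctan2(d[1],d[0])-np.pi/2)
zu=.1278-.0147
c=lambda p,z:onz(w,k(p,180,215,4),z)
C=c([(60,40),(733,40),(109,97),(681,97)],zu+.005); B=c([(307,112),(483,112),(487,275),(303,275)],zu+.023)
print("cover",fx(C)[:,:2].round(4).tolist(),np.linalg.norm(C[0]-C[1]),[np.arctan2(*(C[i]-C[i+1])[[1,0]])-np.pi/2 for i in (0,2)])
print("block",fx(B)[:,:2].round(4).tolist(),fx(B).mean(0))
print("tcp",fx(st["tool_pos"][None]))
E
```

```text
rim near [[-0.0288, 0.03], [-0.0288, 0.0003], [-0.0288, -0.0329]]
rim far [[0.032, 0.0272], [0.032, -0.0037], [0.032, -0.0321]]
rollers mid [[0.0034, 0.0586], [0.0031, -0.0585]]
roller ends [[0.0169, 0.0584], [-0.0095, 0.059], [0.0168, -0.0584], [-0.0104, -0.0588]]
loc inner(±33) [[-0.0321, 0.0345], [-0.0321, -0.0332]]
base [[-0.0603, 0.1422], [-0.0625, -0.1421]] 0.2843135169276993 1.042199078033958
bolts [[-0.0423, 0.1316], [-0.0433, -0.1302]] 0.26172074156326997 1.0461729309719523
cover [[-0.0911, 0.0426], [-0.0911, -0.0686], [-0.101, 0.0335], [-0.101, -0.0591]] 0.11114395117522594 [np.float64(1.0495018840455068), np.float64(1.0495226750755204)]
block [[-0.1094, 0.0], [-0.1094, -0.0256], [-0.1329, -0.0254], [-0.1329, -0.0001]] [-0.12115213 -0.01277741  0.1361    ]
tcp [[-0.12061881 -0.0120818   0.12786115]]
```

carry_out([
  {"offset": [-0.5, 2.14, -1.8], "twist": [0, 0, 0]},
  {"offset": [-1.32, 2.14, -1.8], "twist": [0, 0, 0]},
  {"offset": [-1.32, 4.3, 0.8], "twist": [0, 0, 0]},
  {"offset": [-1.32, 6.4, 3.3], "twist": [0, 0, 0]},
  {"offset": [-1.32, 8.5, 5.8], "twist": [0, 0, 0]},
  {"offset": [-1.32, 9.6, 7.1], "twist": [0, 0, 0]},
  {"offset": [-1.32, 10.05, 7.63], "twist": [0, 0, 0]},
  {"offset": [-1.32, 10.05, 7.63], "twist": [0, 0, 0]},
  {"offset": [-1.32, 10.05, 7.63], "twist": [0, 0, 0]},
  {"offset": [-1.32, 10.05, 7.63], "twist": [0, 0, 0]},
  {"offset": [-1.32, 10.05, 7.63], "twist": [0, 0, 0]},
  {"offset": [-1.32, 10.05, 7.63], "twist": [0, 0, 0]},
  {"offset": [-1.32, 10.05, 7.63], "twist": [0, 0, 0]},
])

```text
clock: 8.05
tool_pos: [0.6083, 0.1086, 0.1]
tool_rot: [-0.873, -0.0, -0.521]
force: [0.5, 0.3, -0.8]
width: 0.0258
```

```bash
python3 - <<'E'
from h import *
w=camera("wrist"); cv2.imwrite("pics/w4.png",w["img"][:,:,::-1]); crop(w,150,150,260,160,3,"w4c.png")
s=camera("scene"); crop(s,190,170,180,150,4,"s4.png")
yf=1.048
rel(F((.608,.106),1.05,[.0025,.0011,.0767]),Rtool(yf,np.radians(40)))
E
```

```text
tcp [0.6082 0.1087 0.0999] q [ 0.6   0.59 -0.66  2.04 -0.76  0.4   0.24] f [ 0.5 -0.3 -0. ] w 0.0253 t 8.15
offset [ 0.004  1.783 -1.491] twist [ 0.     0.011 -0.009]
```

View pics/w4.png

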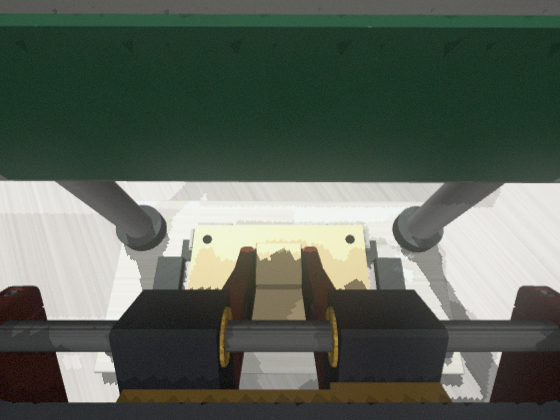

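View pics/w4c.png

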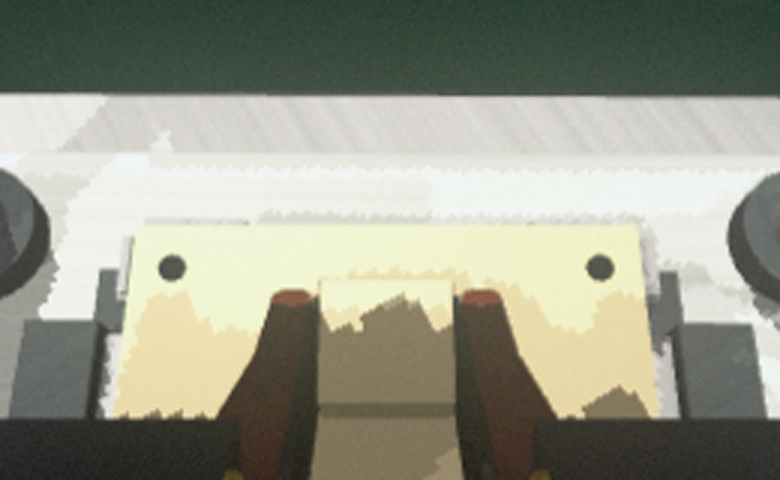

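View pics/s4.png

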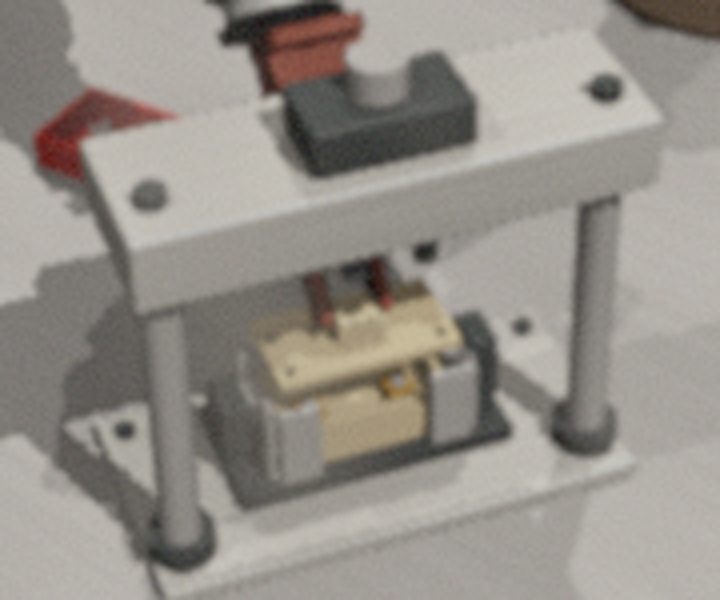

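carry_out([
  {"offset": [0, 0.4, -0.34], "twist": [0, 0, 0]},
  {"offset": [0, 0.77, -0.64], "twist": [0, 0, 0]},
  {"offset": [0, 0.96, -0.8], "twist": [0, 0, 0]},
  {"offset": [0, 1.15, -0.96], "twist": [0, 0, 0]},
  {"offset": [0, 1.26, -1.06], "twist": [0, 0, 0]},
  {"offset": [0, 1.26, -1.06], "twist": [0, 0, 0]},
  {"offset": [0, 1.26, -1.06], "twist": [0, 0, 0]},
])

```text
clock: 9.02
tool_pos: [0.6083, 0.1087, 0.0836]
tool_rot: [-0.873, -0.0, -0.521]
force: [0.9, 0.3, -0.7]
width: 0.0256
```

```bash
python3 - <<'E'
from h import *
w=camera("wrist"); crop(w,150,150,260,160,3,"w5c.png")
s=camera("scene"); crop(s,190,170,180,150,4,"s5.png")
rel(F((.608,.106),1.05,[.0025,.0011,.0767]),Rtool(1.048,np.radians(40)))
E
```

```text
tcp [0.6083 0.1087 0.0836] q [ 0.61  0.62 -0.67  2.04 -0.77  0.37  0.27] f [ 0.2 -0.5 -0. ] w 0.0258 t 9.125
offset [-0.001  0.532 -0.441] twist [ 0.     0.012 -0.008]
```

View pics/w5c.png

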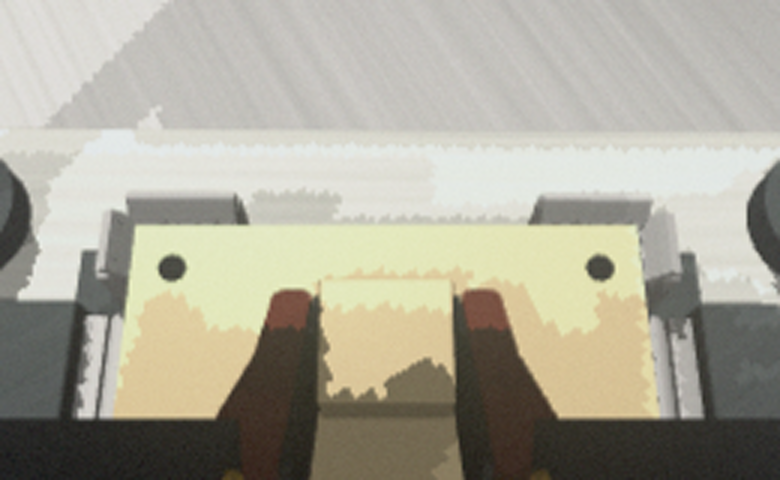

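View pics/s5.png

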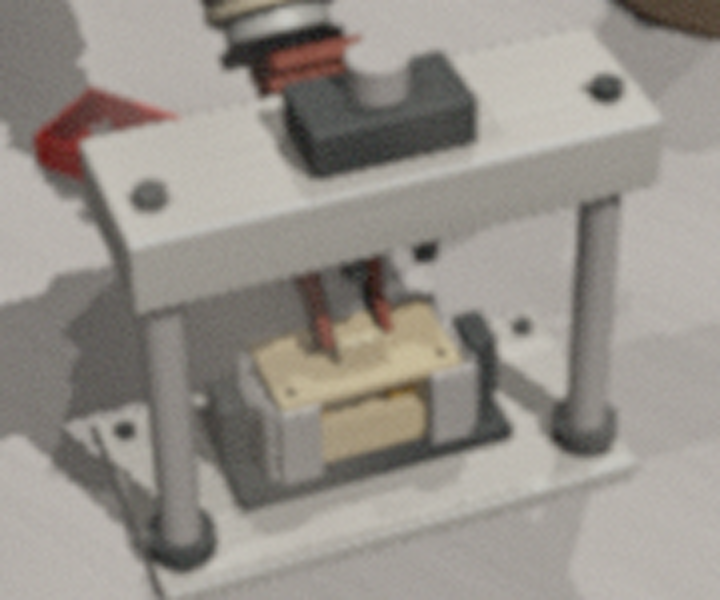

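carry_out([
  {"offset": [0, 0.15, -0.13], "twist": [0, 0, 0]},
  {"offset": [0, 0.3, -0.25], "twist": [0, 0, 0]},
  {"offset": [0, 0.42, -0.35], "twist": [0, 0, 0]},
  {"offset": [0, 0.42, -0.35], "twist": [0, 0, 0]},
  {"offset": [0, 0.42, -0.35], "twist": [0, 0, 0]},
])

```text
clock: 9.75
tool_pos: [0.6082, 0.1087, 0.078]
tool_rot: [-0.873, 0.0, -0.521]
force: [0.1, 0.5, 0.1]
width: 0.0256
```

carry_out([
  {"offset": [0, 0.04, -0.03], "twist": [0, 0, 0]},
  {"offset": [0, 0.08, -0.06], "twist": [0, 0, 0]},
  {"offset": [0, 0.08, -0.06], "twist": [0, 0, 0]},
  {"offset": [0, 0.08, -0.06], "twist": [0, 0, 0]},
])

```text
clock: 10.25
tool_pos: [0.6083, 0.1087, 0.077]
tool_rot: [-0.873, -0.0, -0.521]
force: [-0.3, -0.2, -0.5]
width: 0.0256
```

carry_out([
  {"offset": [0, 0.04, -0.03], "twist": [0, 0, 0]},
  {"offset": [0, 0.06, -0.05], "twist": [0, 0, 0]},
  {"offset": [0, 0.06, -0.05], "twist": [0, 0, 0]},
  {"offset": [0, 0.06, -0.05], "twist": [0, 0, 0]},
])

```text
clock: 10.75
tool_pos: [0.6086, 0.1086, 0.0764]
tool_rot: [-0.873, -0.001, -0.521]
force: [0.1, -1.4, 2.1]
width: 0.026
```

```bash
python3 - <<'E'
from h import *
w=camera("wrist"); crop(w,150,150,260,160,3,"w6c.png")
for i in range(3): camera("wrist"); print(readout.observe()["force"].round(2),readout.observe()["tool_pos"].round(4))
E
```

```text
[ 0.26 -0.77  3.31] [0.6086 0.1086 0.0764]
[ 1.58 -1.26  3.44] [0.6085 0.1086 0.0764]
[ 0.25 -1.04  3.99] [0.6086 0.1086 0.0764]
```

View pics/w6c.png

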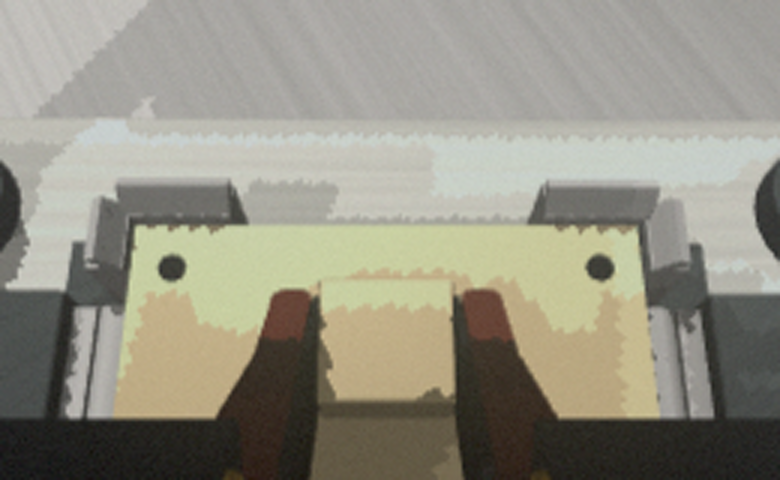

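carry_out([
  {"offset": [0, 0, 0], "twist": [0, 0, 0]},
  {"offset": [0, 0, 0], "twist": [0, 0, 0]},
  {"offset": [0, 0, 0], "twist": [0, 0, 0]},
  {"offset": [0, -1.5, 0], "twist": [0, 0, 0]},
  {"offset": [0, -4, 0], "twist": [0, 0, 0]},
  {"offset": [0, -7, 0], "twist": [0, 0, 0]},
  {"offset": [0, -8, 0], "twist": [0, 0, 0]},
  {"offset": [0, -8, 0], "twist": [0, 0, 0]},
  {"offset": [0, -8, 0], "twist": [0, 0, 0]},
], gripper=3.6)

```text
clock: 12.08
tool_pos: [0.5825, 0.0647, 0.1371]
tool_rot: [-0.873, 0.001, -0.52]
force: [-0.2, 0.5, -0.7]
width: 0.0359
```

```bash
python3 - <<'E'
from h import *
w=camera("wrist"); cv2.imwrite("pics/w7.png",w["img"][:,:,::-1])
crop(w,150,100,260,180,3,"w7c.png");s=camera("scene"); crop(s,190,170,180,150,4,"s7.png")
rel(F((.608,.106),1.05,[-.07,.0002,.13]),Rtool(1.048,np.radians(40)))
E
```

```text
tcp [0.5824 0.0649 0.1369] q [ 0.7   0.5  -0.65  2.05 -0.74  0.53  0.25] f [ 0.1 -0.8  0.3] w 0.0363 t 12.175
offset [ 0.157 -0.859 -2.101] twist [-0.001  0.01  -0.02 ]
```

View pics/w7c.png

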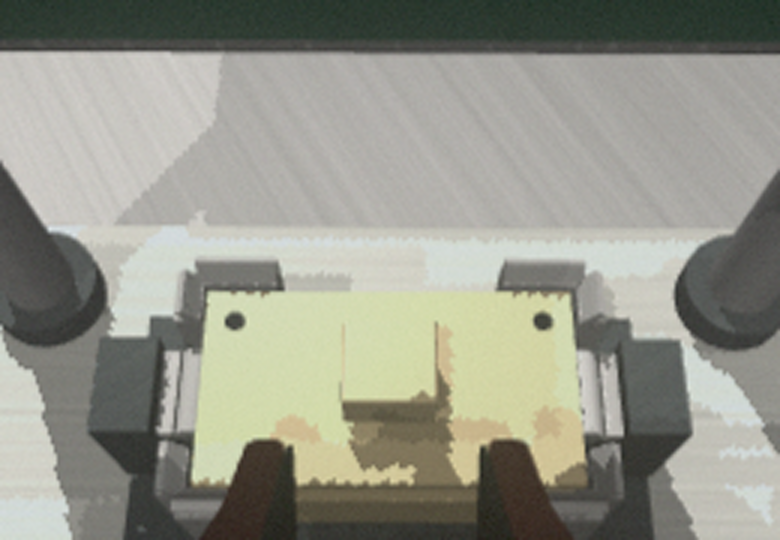

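View pics/s7.png

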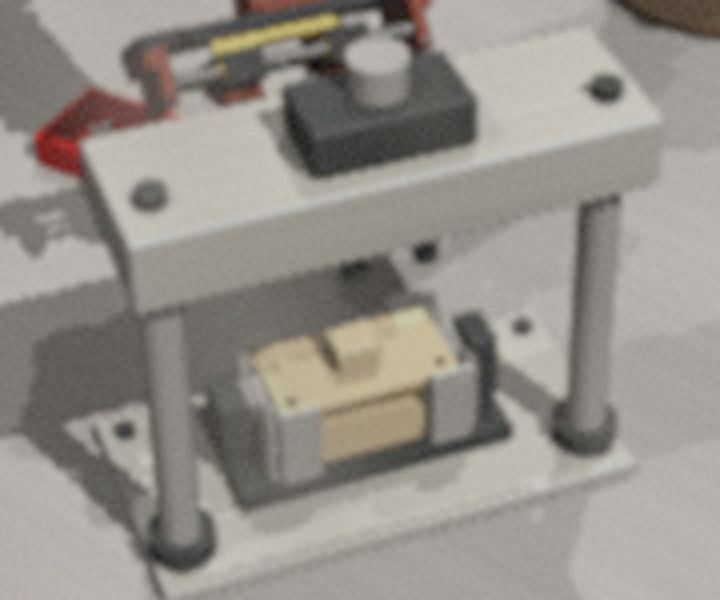

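```bash
python3 - <<'E'
from h import *
Rm=Rtool(1.048,np.radians(40))
p=F((.608,.106),1.05,[.0085,.0322,.080])
rel(p-Rm[:,1]*.06,Rm);rel(p,Rm)
E
```

```text
tcp [0.5824 0.0649 0.1369] q [ 0.7   0.5  -0.65  2.05 -0.74  0.53  0.25] f [ 0.1 -0.8  0.3] w 0.0363 t 12.175
offset [-3.047  2.023  0.698] twist [-0.001  0.01  -0.02 ]
tcp [0.5824 0.0649 0.1369] q [ 0.7   0.5  -0.65  2.05 -0.74  0.53  0.25] f [ 0.1 -0.8  0.3] w 0.0363 t 12.175
offset [-3.03   8.023  0.697] twist [-0.001  0.01  -0.02 ]
```

carry_out([
  {"offset": [-1.5, 0, 0.3], "twist": [0, 0, 0]},
  {"offset": [-3.05, 0, 0.7], "twist": [0, 0, 0]},
  {"offset": [-3.05, 1, 0.7], "twist": [0, 0, 0]},
  {"offset": [-3.05, 2, 0.7], "twist": [0, 0, 0]},
  {"offset": [-3.05, 4, 0.7], "twist": [0, 0, 0]},
  {"offset": [-3.05, 6, 0.7], "twist": [0, 0, 0]},
  {"offset": [-3.05, 7.3, 0.7], "twist": [0, 0, 0]},
  {"offset": [-3.05, 7.9, 0.7], "twist": [0, 0, 0]},
  {"offset": [-3.05, 7.9, 0.7], "twist": [0, 0, 0]},
  {"offset": [-3.05, 7.9, 0.7], "twist": [0, 0, 0]},
  {"offset": [-3.05, 7.9, 0.7], "twist": [0, 0, 0]},
], gripper=0)

```text
clock: 13.55
tool_pos: [0.5844, 0.1275, 0.0819]
tool_rot: [-0.873, -0.001, -0.521]
force: [0.1, -0.1, -0.3]
width: 0.0005
```

```bash
python3 - <<'E'
from h import *
w=camera("wrist"); crop(w,150,150,260,200,3,"w8c.png")
rel(F((.608,.106),1.05,[.0085,.0322,.0734]),Rtool(1.048,np.radians(40)))
E
```

```text
tcp [0.5843 0.1276 0.0818] q [ 0.62  0.61 -0.72  2.1  -0.82  0.31  0.3 ] f [0.1 1.  0.1] w 0.0005 t 13.6
offset [-0.096  0.747 -0.422] twist [ 0.001  0.012 -0.002]
```

View pics/w8c.png

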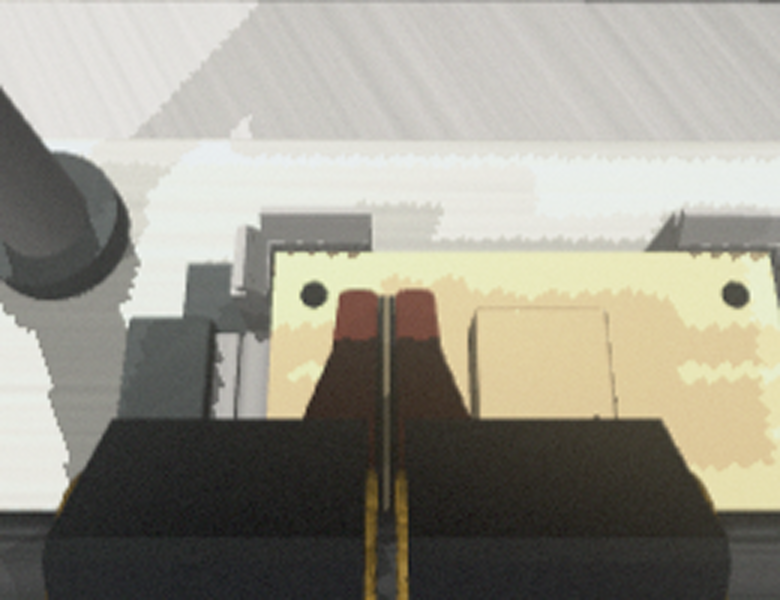

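carry_out([
  {"offset": [0, 0.3, -0.25], "twist": [0, 0, 0]},
  {"offset": [0, 0.5, -0.42], "twist": [0, 0, 0]},
  {"offset": [0, 0.58, -0.48], "twist": [0, 0, 0]},
  {"offset": [0, 0.58, -0.48], "twist": [0, 0, 0]},
])

```text
clock: 14.1
tool_pos: [0.5845, 0.1278, 0.074]
tool_rot: [-0.873, -0.0, -0.521]
force: [0.5, -0.2, 2.0]
width: 0.0007
```

carry_out([
  {"offset": [0, 0.08, -0.06], "twist": [0, 0, 0]},
  {"offset": [0, 0.08, -0.06], "twist": [0, 0, 0]},
])

```text
clock: 14.35
tool_pos: [0.5844, 0.128, 0.0731]
tool_rot: [-0.873, -0.0, -0.521]
force: [1.0, -1.1, 1.3]
width: 0.0002
```

carry_out([
  {"offset": [0, 0.08, -0.06], "twist": [0, 0, 0]},
  {"offset": [0, 0.08, -0.06], "twist": [0, 0, 0]},
])

```text
clock: 14.6
tool_pos: [0.5845, 0.1281, 0.0721]
tool_rot: [-0.873, -0.0, -0.521]
force: [0.9, -1.0, 2.8]
width: 0.0003
```

carry_out([
  {"offset": [0, 0.08, -0.06], "twist": [0, 0, 0]},
  {"offset": [0, 0.08, -0.06], "twist": [0, 0, 0]},
])

```text
clock: 14.85
tool_pos: [0.5836, 0.1285, 0.0706]
tool_rot: [-0.873, 0.001, -0.52]
force: [0.4, -0.0, -0.3]
width: 0.0006
```

carry_out([
  {"offset": [0, 0.08, -0.06], "twist": [0, 0, 0]},
  {"offset": [0, 0.08, -0.06], "twist": [0, 0, 0]},
])

```text
clock: 15.1
tool_pos: [0.5839, 0.1284, 0.0697]
tool_rot: [-0.873, 0.001, -0.52]
force: [-0.9, -0.4, -0.2]
width: 0.0002
```

carry_out([
  {"offset": [0, 0.08, -0.06], "twist": [0, 0, 0]},
  {"offset": [0, 0.08, -0.06], "twist": [0, 0, 0]},
])

```text
clock: 15.35
tool_pos: [0.5841, 0.1284, 0.0688]
tool_rot: [-0.873, 0.0, -0.521]
force: [-0.7, 0.6, 0.0]
width: 0.0003
```

```bash
python3 - <<'E'
from h import *
w=camera("wrist"); crop(w,150,150,260,200,3,"w9c.png");s=camera("scene"); crop(s,190,170,180,150,4,"s9.png")
E
```

```text
(no output)
```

View pics/w9c.png

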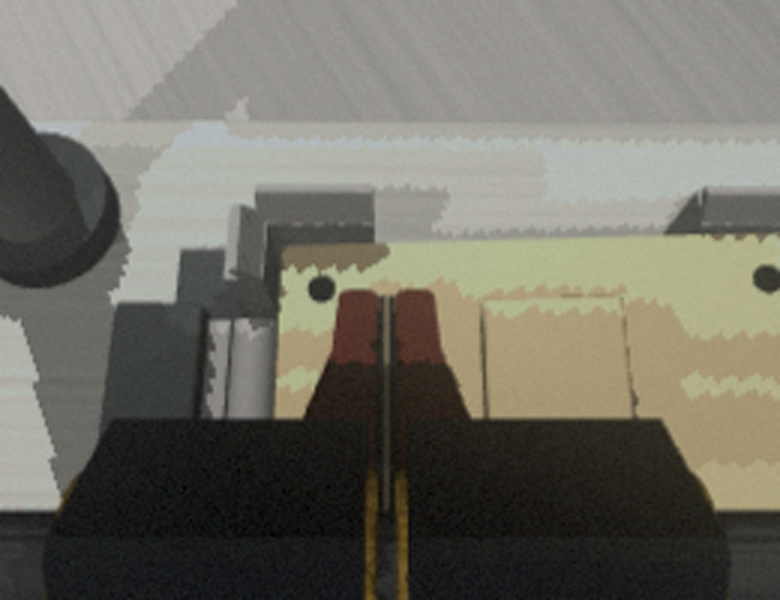

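View pics/s9.png

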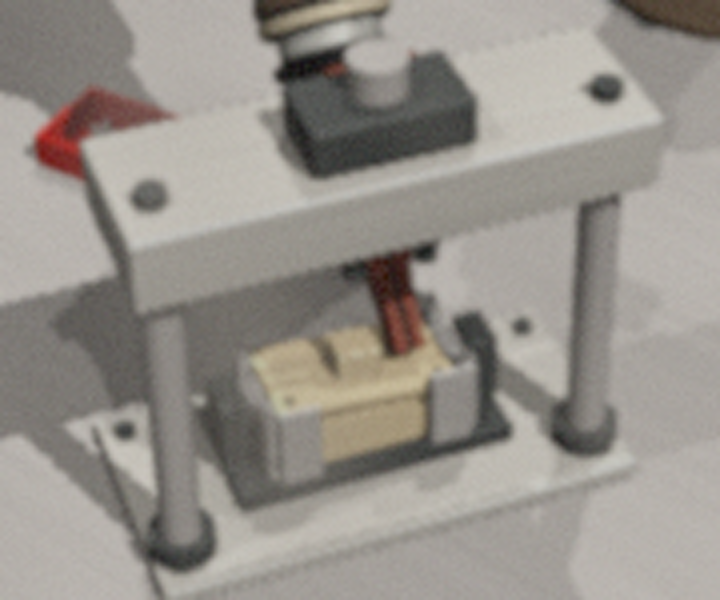

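carry_out([
  {"offset": [0, -2, 0.3], "twist": [0, 0, 0]},
  {"offset": [0, -5.5, 0.7], "twist": [0, 0, 0]},
  {"offset": [1.5, -5.5, 0.7], "twist": [0, 0, 0]},
  {"offset": [4.5, -5.5, 0.7], "twist": [0, 0, 0]},
  {"offset": [6.5, -5.5, 0.7], "twist": [0, 0, 0]},
  {"offset": [6.5, -5.5, 0.7], "twist": [0, 0, 0]},
  {"offset": [6.5, -3, 0.7], "twist": [0, 0, 0]},
  {"offset": [6.5, -1.6, 0.7], "twist": [0, 0, 0]},
  {"offset": [6.5, -0.9, 0.7], "twist": [0, 0, 0]},
  {"offset": [6.5, -0.9, 0.7], "twist": [0, 0, 0]},
  {"offset": [6.5, -0.9, 0.7], "twist": [0, 0, 0]},
])

```text
clock: 16.82
tool_pos: [0.6406, 0.0952, 0.0807]
tool_rot: [-0.873, -0.001, -0.521]
force: [0.6, -0.3, -0.9]
width: 0.0002
```

```bash
python3 - <<'E'
from h import *
w=camera("wrist"); crop(w,150,150,260,200,3,"w10c.png")
rel(F((.608,.106),1.05,[.0085,-.0322,.0734]),Rtool(1.048,np.radians(40)))
E
```

```text
tcp [0.6407 0.0951 0.0808] q [ 0.57  0.65 -0.62  1.96 -0.73  0.42  0.24] f [0.4 0.  0.4] w 0.0005 t 16.875
offset [-0.158  0.674 -0.344] twist [ 0.001  0.011 -0.003]
```

View pics/w10c.png

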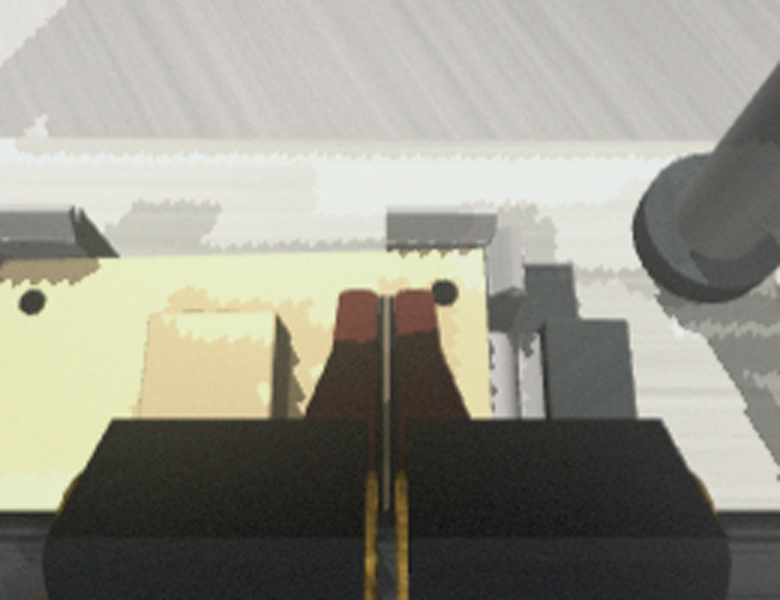

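carry_out([
  {"offset": [-0.15, 0.3, -0.2], "twist": [0, 0, 0]},
  {"offset": [-0.15, 0.55, -0.4], "twist": [0, 0, 0]},
  {"offset": [-0.15, 0.65, -0.5], "twist": [0, 0, 0]},
  {"offset": [-0.15, 0.65, -0.5], "twist": [0, 0, 0]},
])

```text
clock: 17.38
tool_pos: [0.6394, 0.0967, 0.0723]
tool_rot: [-0.872, 0.0, -0.521]
force: [-0.8, -0.7, 3.5]
width: 0.0009
```

carry_out([
  {"offset": [0, 0.08, -0.06], "twist": [0, 0, 0]},
  {"offset": [0, 0.08, -0.06], "twist": [0, 0, 0]},
])

```text
clock: 17.62
tool_pos: [0.6394, 0.0969, 0.0717]
tool_rot: [-0.872, -0.0, -0.52]
force: [-4.0, -2.7, 7.5]
width: 0.0004
```

carry_out([
  {"offset": [0, 0.08, -0.06], "twist": [0, 0, 0]},
  {"offset": [0, 0.08, -0.06], "twist": [0, 0, 0]},
])

```text
clock: 17.88
tool_pos: [0.639, 0.0973, 0.0709]
tool_rot: [-0.872, 0.0, -0.52]
force: [-4.4, -2.6, 9.3]
width: 0.0006
```

carry_out([
  {"offset": [0, 0.08, -0.06], "twist": [0, 0, 0]},
  {"offset": [0, 0.08, -0.06], "twist": [0, 0, 0]},
])

```text
clock: 18.12
tool_pos: [0.639, 0.0972, 0.0693]
tool_rot: [-0.873, 0.001, -0.52]
force: [-2.8, -0.7, 2.6]
width: 0.0003
```

carry_out([
  {"offset": [0, 0.08, -0.06], "twist": [0, 0, 0]},
  {"offset": [0, 0.08, -0.06], "twist": [0, 0, 0]},
])

```text
clock: 18.38
tool_pos: [0.6396, 0.0966, 0.0679]
tool_rot: [-0.873, -0.0, -0.521]
force: [-0.6, 0.2, 0.2]
width: 0.0006
```

carry_out([
  {"offset": [0, 0.1, -0.08], "twist": [0, 0, 0]},
  {"offset": [0, 0.2, -0.17], "twist": [0, 0, 0]},
  {"offset": [0, 0.3, -0.25], "twist": [0, 0, 0]},
  {"offset": [0, 0.3, -0.25], "twist": [0, 0, 0]},
])

```text
clock: 18.88
tool_pos: [0.6395, 0.0967, 0.0641]
tool_rot: [-0.873, 0.0, -0.521]
force: [0.2, 0.2, -0.3]
width: 0.0002
```

carry_out([
  {"offset": [0, 0.08, -0.06], "twist": [0, 0, 0]},
  {"offset": [0, 0.08, -0.06], "twist": [0, 0, 0]},
])

```text
clock: 19.12
tool_pos: [0.6395, 0.0969, 0.0632]
tool_rot: [-0.873, 0.0, -0.521]
force: [-0.4, 0.4, 0.9]
width: 0.0003
```

carry_out([
  {"offset": [0, 0.08, -0.06], "twist": [0, 0, 0]},
  {"offset": [0, 0.08, -0.06], "twist": [0, 0, 0]},
])

```text
clock: 19.38
tool_pos: [0.6396, 0.097, 0.0623]
tool_rot: [-0.873, -0.0, -0.521]
force: [-0.1, 0.2, 0.7]
width: 0.0005
```

carry_out([
  {"offset": [0, 0.08, -0.06], "twist": [0, 0, 0]},
  {"offset": [0, 0.08, -0.06], "twist": [0, 0, 0]},
])

```text
clock: 19.62
tool_pos: [0.6397, 0.097, 0.0618]
tool_rot: [-0.872, -0.0, -0.521]
force: [-2.4, -2.6, 6.0]
width: 0.0007
```

carry_out([
  {"offset": [0, 0.06, -0.05], "twist": [0, 0, 0]},
  {"offset": [0, 0.06, -0.05], "twist": [0, 0, 0]},
  {"offset": [0, 0.06, -0.05], "twist": [0, 0, 0]},
])

```text
clock: 20.0
tool_pos: [0.6398, 0.097, 0.0616]
tool_rot: [-0.872, -0.001, -0.521]
force: [-4.4, -3.8, 11.0]
width: 0.0001
```

carry_out([
  {"offset": [0, -0.5, 0.4], "twist": [0, 0, 0]},
  {"offset": [0, -3, 0.7], "twist": [0, 0, 0]},
  {"offset": [0, -6.5, 0.7], "twist": [0, 0, 0]},
  {"offset": [-1.5, -6.5, 0.7], "twist": [0, 0, 0]},
  {"offset": [-4.5, -6.5, 0.7], "twist": [0, 0, 0]},
  {"offset": [-6.4, -6.5, 0.7], "twist": [0, 0, 0]},
  {"offset": [-6.4, -6.5, 0.7], "twist": [0, 0, 0]},
])

```text
clock: 20.88
tool_pos: [0.5639, 0.0989, 0.1141]
tool_rot: [-0.873, 0.002, -0.518]
force: [-0.1, -0.0, 0.2]
width: 0.0002
```

```bash
python3 - <<'E'
from h import *
w=camera("wrist"); crop(w,150,110,260,180,3,"w11c.png"); s=camera("scene"); crop(s,190,170,180,150,4,"s11.png")
rel(F((.608,.106),1.05,[.0085,.0322,.068]),Rtool(1.048,np.radians(40)))
E
```

```text
tcp [0.5662 0.0973 0.1146] q [ 0.69  0.52 -0.71  2.12 -0.8   0.42  0.29] f [ 0.6  0.8 -0.3] w 0.0004 t 20.975
offset [-0.027  5.935 -0.169] twist [ 0.001  0.01  -0.009]
```

View pics/w11c.png

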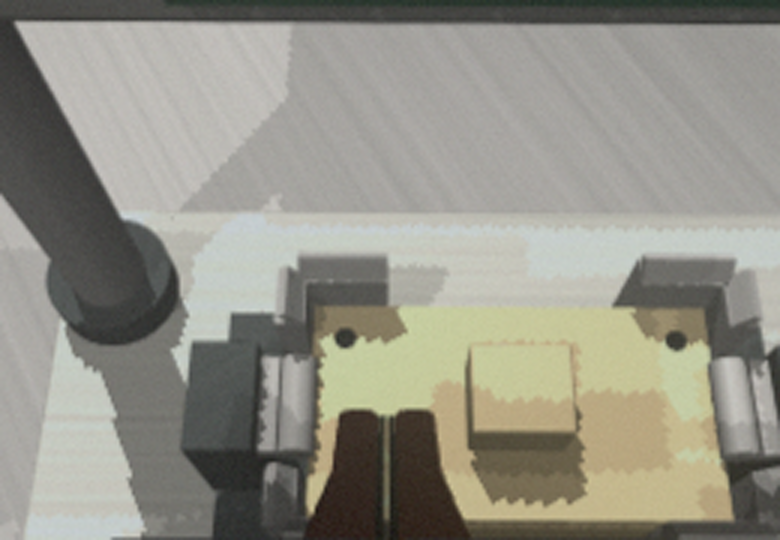

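View pics/s11.png

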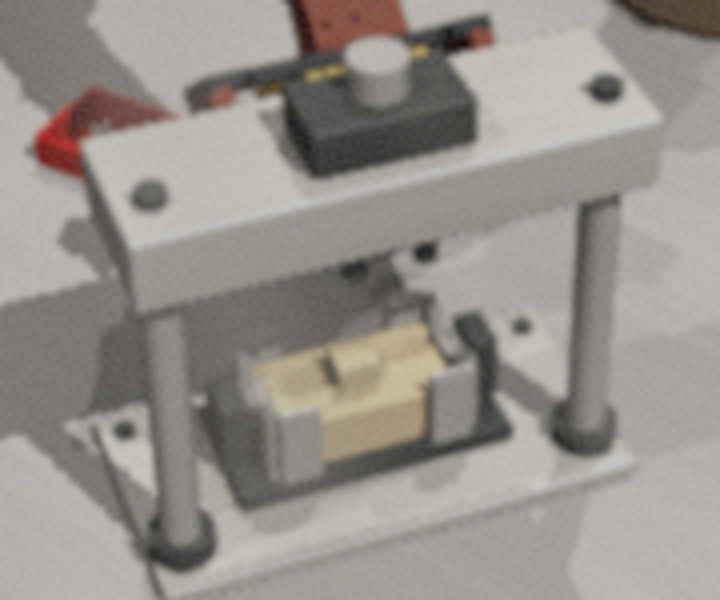

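Both ends look home, with the rollers overhanging the plate. I'll probe the +y end at the same height to confirm it's fully down.

carry_out([
  {"offset": [0, 2.5, -0.1], "twist": [0, 0, 0]},
  {"offset": [0, 4.8, -0.15], "twist": [0, 0, 0]},
  {"offset": [0, 5.7, -0.15], "twist": [0, 0, 0]},
  {"offset": [0, 5.95, -0.25], "twist": [0, 0, 0]},
  {"offset": [0, 6.15, -0.4], "twist": [0, 0, 0]},
  {"offset": [0, 6.15, -0.4], "twist": [0, 0, 0]},
  {"offset": [0, 6.15, -0.4], "twist": [0, 0, 0]},
])

```text
clock: 21.85
tool_pos: [0.5843, 0.1284, 0.0654]
tool_rot: [-0.873, -0.001, -0.521]
force: [-0.4, -0.7, -0.1]
width: 0.0004
```

carry_out([
  {"offset": [0, 0.08, -0.06], "twist": [0, 0, 0]},
  {"offset": [0, 0.08, -0.06], "twist": [0, 0, 0]},
])

```text
clock: 22.1
tool_pos: [0.5841, 0.1288, 0.0641]
tool_rot: [-0.873, -0.0, -0.521]
force: [0.3, 0.4, -0.7]
width: 0.0004
```

carry_out([
  {"offset": [0, 0.08, -0.06], "twist": [0, 0, 0]},
  {"offset": [0, 0.08, -0.06], "twist": [0, 0, 0]},
])

```text
clock: 22.35
tool_pos: [0.5841, 0.129, 0.063]
tool_rot: [-0.873, 0.0, -0.521]
force: [-0.8, 1.1, -0.9]
width: 0.0004
```

carry_out([
  {"offset": [0, 0.08, -0.06], "twist": [0, 0, 0]},
  {"offset": [0, 0.08, -0.06], "twist": [0, 0, 0]},
])

```text
clock: 22.6
tool_pos: [0.5842, 0.1291, 0.0622]
tool_rot: [-0.873, 0.0, -0.521]
force: [-0.2, 0.6, 1.1]
width: 0.0001
```

carry_out([
  {"offset": [0, 0.06, -0.05], "twist": [0, 0, 0]},
  {"offset": [0, 0.06, -0.05], "twist": [0, 0, 0]},
  {"offset": [0, 0.06, -0.05], "twist": [0, 0, 0]},
])

```text
clock: 22.98
tool_pos: [0.5843, 0.1291, 0.0618]
tool_rot: [-0.872, -0.0, -0.521]
force: [-1.9, -1.6, 6.7]
width: 0.0008
```

carry_out([
  {"offset": [0, -0.5, 0.4], "twist": [0, 0, 0]},
  {"offset": [0, -3, 0.5], "twist": [0, 0, 0]},
  {"offset": [0, -7, 0.5], "twist": [0, 0, 0]},
  {"offset": [1.5, -9.5, 0], "twist": [0, 0, 0]},
  {"offset": [3, -11, -2], "twist": [0, 0, 0]},
  {"offset": [3, -12, -4], "twist": [0, 0, 0]},
  {"offset": [3, -12, -4], "twist": [0, 0, 0]},
  {"offset": [3, -12, -4], "twist": [0, 0, 0]},
  {"offset": [3, -12, -4], "twist": [0, 0, 0]},
])

```text
clock: 24.1
tool_pos: [0.5567, 0.0218, 0.1279]
tool_rot: [-0.872, -0.0, -0.519]
force: [-0.4, 1.1, -0.8]
width: 0.0005
```

```bash
python3 - <<'E'
from h import *
w=camera("wrist"); cv2.imwrite("pics/w12.png",w["img"][:,:,::-1]); crop(w,165,85,220,140,3.5,"w12c.png"); t=camera("top"); cv2.imwrite("pics/t12.png",t["img"][:,:,::-1])
print(readout.observe()["tool_pos"],readout.observe()["force"])
E
```

```text
[0.55660918 0.02155471 0.12776126] [0.39245475 0.81120652 0.71311003]
```

View pics/w12c.png

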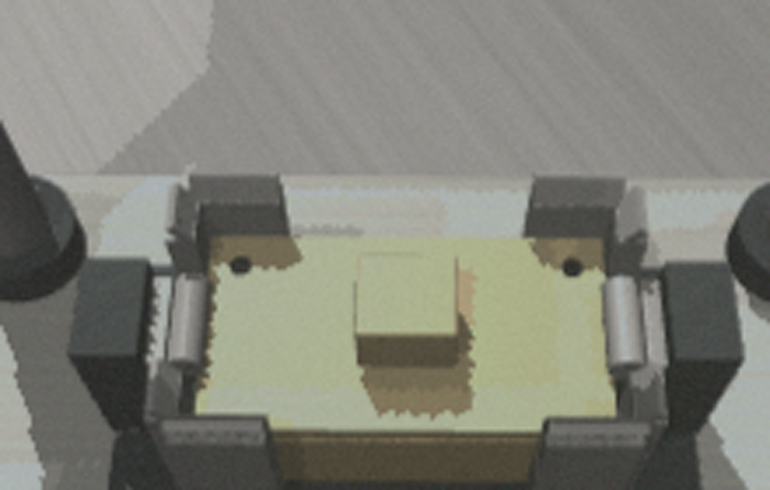

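View pics/t12.png

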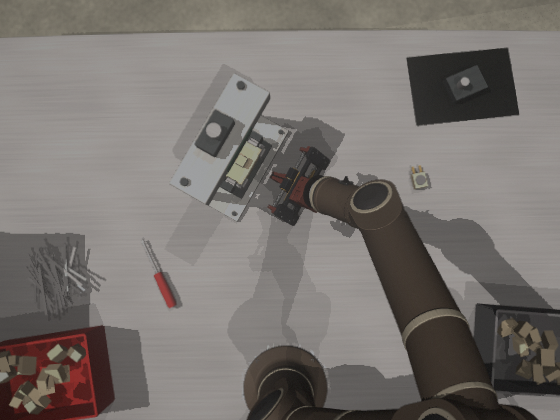

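```bash
python3 - <<'E'
from workcell import workorder
print(workorder.hand_in())
E
```

```text
the job is handed in; nothing more can be done
None
```

The cover is pressed home on the housing rim under both roller catches, and I handed the job in at about 24 s of the 59 s allowed.

- **Placing:** I gripped the cover by its block with the tool leaning 40°, lowered it into the nest until it rested level on both rollers (about 3 to 4 N), then let go and backed off.
- **Pressing:** I pressed the +y end first, then the –y end, with shut fingers. The highest vertical force I read was 11 N. I only saw readings at the end of each move, so the brief peak as the +y end popped wasn't seen, and the –y end's may have been higher than the 9 N I read.
- **Seated and level:** Probing both ends afterwards, the fingers met a hard stop at tool heights of 61.6 mm (–y end) and 61.8 mm (+y end). That fits the plate sitting on the rim.
- **Last pictures:** The wrist picture shows both rollers over the plate's ends.
- **Bystanders:** The plug and screwdriver sit where they were in the first top picture. The arm hid the tray in the last one, but the last scene view of it, taken after both presses, showed nothing changed.
- **Clearances:** No reading showed a bump against the bridge, and at hand-in the gripper was clear and the wrist force was within noise of zero. No check failed or disagreed.

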